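# Show the dish to the phone camera

## Robot

A 6-joint arm with a two-finger parallel gripper is mounted at the origin on a cart in front of the work surface, level with it; the furniture and walls round the work are solid. World frame = base frame: x ahead of the robot, y to its left, z up, the work surface at z = 0. Lengths are in m, angles in rad, forces in N, time in s.
With the tool pointing down it reaches from about 0.325 to 0.85 m from the base axis. Payload 15.5 kg.
Tool frame: the origin (TCP) lies at the very end of the fingers, on their centre line; the grasp point (between the pads) lies 19 mm behind it (env.pinch_z is the distance from the TCP to the grasp point, in m); z points along the fingers, y is the line along which they close (so a half turn about z gives the same grasp; the last joint's range is limited). The gripper opens to 91 mm and grips with 3 to 60 N. Pads are 32 mm wide; open, the fingers measure 118 mm over their backs; the gripper's body (76 mm by 178 mm) begins 60 mm behind the grasp point.
Start: joints at [1.121, 0.494, 1.345, -0, 1.302, -0.096], TCP at [0.217, 0.586, 0.214] pointing down, gripper open.
Joint ranges: [-2.91, 2.91], [-0.82, 2.16], [0.22, 2.67], [-1.22, 4.37], [0.12, 2.79], [-3.08, 3.08]. Speed limits (rad/s): [1.89, 1.89, 2.57, 3.01, 3.01, 3.01].

## Interface

Orientations are given as a rotation vector (axis times angle).
In Python, from bench import env, cams, job, nets gives the robot as it stands.
- The arm moves only by the tool jog_arm, never from a script. Its argument "moves" is a list of rows, each an object with "linear": the shift along the tool's x, y, z in cm, a list of three; "turn": the turn about the tool's z in rad; "fingers": the closure in counts, from 0 (fully open) to 255 (shut). A call has 1 to 12 rows; each row is the pose to reach, as a shift and turn from the pose commanded when the call began, along the tool's axes at that moment; what a row does not reach only later rows make up. A row lasts 1/10 s, in which the tool goes at most 50 mm and 8.59 degrees, less where a joint would pass 70% of its speed; a pose out of reach is approached as far as the arm can. A call with a gripper value outside its range is refused whole. The fingers move at their own pace and stop on an object; "squeeze" is the grip in N (left out, the last holds). Time passes only in rows, so rows that repeat a pose let the fingers close. It gives the time, the measured TCP pose, the force, the opening and the grip force at its end, in the units of the state.
- env.observe(): the state, without advancing time (a new reading comes with each control period).
- cams.get_image(name): name is "scene" or "top" or "wrist"; returns a dict with "image" (384x512x3 uint8, red, green, blue), "depth" (384x512 float32, m along the optical axis (not along the pixel's ray), 0 where there is no reading), "intrinsics" (3x3 intrinsics, pixels), "k1" (the pictures are not rectified: a ray, as slopes to the right and down, at radius r is drawn at 1 + k1 r^2 times it, then the intrinsics apply), "pose" (4x4, takes a point from camera to world coordinates); the wrist camera has in their place "mount" (4x4, takes a point from camera to tool coordinates, whose origin is the TCP and whose axes are the flange's). Camera axes: x right, y down, z forward; pixel columns grow to the right and rows downward; lengths in m; the calibration is good to about 2 mm. A picture is of the moment at which its call begins: read the wrist's pose just before it.
- job.sign_off(): hands the job in; it is judged then, once.
Trained networks look in the newest picture that a camera, given by its name, has taken for a name from the list of things; names that differ only in an ending like _2 or _b are one class to them, and where a whole thing is asked for, a point or a joint stands for the part that bears it (a point fixed in the world has none). Each returns a list of dicts, best first, with "conf" (0 to 1); they miss things now and then, are a little off and sometimes report something else, mostly with a low value. They report only what shows in the picture. A call takes as long as a camera call. They do not tell look-alikes from the thing itself.
- nets.boxes_of(name, camera): "extent" ([centre column, centre row, width, height] in pixels, round what is visible of it).
- nets.mark_of(name, camera): "point" ([column, row] in pixels: a listed point, or the origin of a listed thing).
The state is a dict: "clock": time; "joints": joint angles; "joint_vel": joint speeds; "joint_efforts": joint torques, N m; "position": TCP position; "orientation": TCP orientation; "ft_force": force on the tool from outside, world axes, zero at the start; "moment": the same for the moment, N m; "gripper_width": finger opening in m; "gripper_force": force on a finger pad.
Only numpy, scipy, OpenCV 4.12 (cv2) and the standard library are available. Lean on these libraries where they do the work, as an engineer would, in place of code of your own. Each camera call takes 0.05 s, during which the arm holds its last target. There are 200 camera calls.

## Task

Lift the serving dish with the tomato in it, carry it level until it is centred about 10 cm above the round cork mat without turning it yet, and there turn it a quarter turn, still level, so that its blue tab points straight at the phone on the stand, for a photo. The tomato must stay inside the blue ring in the middle of the dish all the way, and the other things must be left where they are. Finish while holding the dish still in the air like that: do not set it down or let go.

Things in the scene. Friction and masses are not known exactly. Their poses are not given: they have to be found in the camera images.
- dish: White round serving dish, 178 mm across, rim 29 mm high, about 0.3 kg; origin: centre of its underside, z up. The floor (8 mm up in the middle) rises at 6 degrees to radius 30 mm, then at 16 degrees; a blue ring of radius 42 mm is painted on it. A wooden handle bar bridges the middle. A blue tab sticks out of the rim at the dish's +x; at the start it points roughly to the robot's right.
- dish_grip (a point): Middle of the wooden handle bar, 120 mm straight above the dish's origin. The bar is 14 mm wide (dish x), 136 mm long (dish y) and 22 mm high (109 to 131 mm above the origin), on two thin steel uprights at dish y = +-86 mm; fingers close across it along the dish's x.
- dish_mark (a point): Outer part of the blue tab (24x34x6 mm) on the dish's rim, 100 mm from the dish's centre along the dish's +x, 30 mm above its underside.
- tomato: Red cherry tomato, a loose rigid ball 34 mm in diameter, 25 g, that can roll; origin at its centre. At the start it rests in the middle of the dish.
- mat: Round cork mat, 190 mm across, 4 mm thick, fixed on the worktop; origin at the centre of its underside. Its +x axis points to the phone. The mat lies to the left or to the right, and the dish stands in the other place.
- phone: Grey phone, 72x9x150 mm, held upright (top at 216 mm) on a steel stand with a round foot 90 mm across, fixed; it stands 195 mm behind the mat's centre along the mat's +x axis, its lenses towards the mat. Origin: centre of the underside of the foot.
- mug: Bystander: cream mug with orange inside, 98 high, 120 over the handle, on the chopping board (mm), loose; origin under its centre.
- garlic: Bystander: garlic bulb, 60 across, 59 high (mm), loose; origin under its centre.
- pepper: Bystander: green-labelled pepper jar, 45 across, 105 high (mm), loose; origin under its centre.
- tin: Bystander: low food tin, 76 across, 58 high (mm), loose; origin under its centre.
- lemon: Bystander: lemon lying on the chopping board, 71x53x51 (mm), loose; origin under its centre.
- jar: Bystander: spice jar with purple lid, 42 across, 100 high (mm), loose; origin under its centre.
There are look-alikes about, which are no part of the job. What is meant by the dish is not orange, and is the larger of those in its own colour.

How it is judged:
By the outcome, as a careful person would: the job done as asked, in the order asked, and still so for the second after the job is handed in, while the arm keeps its last pose, push and grip.
It also fails if it takes over 45 s, if anything falls off the work surface, if the arm or the gripper's body presses on something with over 40 N, if the wrist force passes 120 N, or if a joint passes its speed limit or range.

## Working session

There is one attempt and no reset: what is moved stays moved. The work goes in short steps, Python scripts to look and compute and a tool call to move; the robot and the scene stay as the last step left them, time stands still between calls to the robot, and variables do not carry over. Pictures are saved under pics/ and viewed, at most 10 in all, crops included, and the job is handed in when it is done.

Besides the shell and the picture viewer there is one more tool, called after "Call:" as a command line: name --argument value ..., lists and objects as JSON in quotes. jog_arm: Moves the arm, as the interface text tells. Its arguments: {"type":"object","properties":{"moves":{"type":"array","items":{"type":"object","properties":{"linear":{"type":"array","items":{"type":"number"}},"turn":{"type":"number"},"fingers":{"type":"number"}}}},"squeeze":{"type":"number"}},"required":["moves"]}

```bash
mkdir -p pics; cat > h.py <<'E'
import numpy as np, cv2
from scipy.spatial.transform import Rotation as R
from bench import env, cams, job, nets
def unproj(im,u,v,d=None,z=None,T=None):
    """pixel -> world, by depth d or at world height z"""
    K=im["intrinsics"]; T=im["pose"] if T is None else T
    p=np.array([(u-K[0,2])/K[0,0],(v-K[1,2])/K[1,1]]); q=p.copy()
    for _ in range(20): q=p/(1+im["k1"]*(q@q))
    r=T[:3,:3]@np.array([q[0],q[1],1.0])
    s=d if d is not None else (z-T[2,3])/r[2]
    return T[:3,3]+s*r
def wristT(im,s):
    T=np.eye(4);T[:3,:3]=R.from_rotvec(s["orientation"]).as_matrix();T[:3,3]=s["position"]
    return T@im["mount"]
def save(im,name): cv2.imwrite(f"pics/{name}.png",cv2.cvtColor(im["image"],cv2.COLOR_RGB2BGR))
E
python3 - <<'E'
from h import *
np.set_printoptions(precision=3,suppress=True)
s=env.observe();print(s["position"],s["orientation"],s["gripper_width"])
ims=[]
for c in("top","scene"):
    im=cams.get_image(c);ims.append(im["image"])
    for n in("dish","tomato","mat","phone","mug","garlic","pepper","tin","lemon","jar"):
        for b in nets.boxes_of(n,c)[:3]:
            if b["conf"]<.3: continue
            u,v,w,h=b["extent"];d=im["depth"][int(v),int(u)]
            print(c,n,round(b["conf"],2),np.round(b["extent"]),unproj(im,u,v,d=d))
    for n in("dish","dish_grip","dish_mark","mat","phone"):
        for b in nets.mark_of(n,c)[:3]:
            if b["conf"]<.3: continue
            z={"dish":0,"dish_grip":.12,"dish_mark":.03,"mat":0,"phone":0}[n]
            print(c,"mark",n,round(b["conf"],2),np.round(b["point"]),unproj(im,*b["point"],z=z))
    save(im,c)
E
```

```text
[0.217 0.586 0.213] [-0.554 -3.092  0.002] 0.0909420654985756
top dish 0.87 [146. 277.  57.  62.] [0.258 0.514 0.01 ]
top dish 0.77 [305. 219.  60.  60.] [0.451 0.015 0.131]
top dish 0.76 [310. 159.  39.  34.] [ 0.652 -0.016  0.01 ]
top tomato 0.5 [301. 221.  12.  10.] [0.446 0.018 0.046]
top mat 0.82 [227. 225.  58.  59.] [ 0.429  0.257 -0.004]
top phone 0.74 [216. 168.  29.  26.] [0.616 0.295 0.01 ]
top garlic 0.66 [266. 186.  18.  16.] [0.553 0.131 0.058]
top pepper 0.76 [264. 111.  17.  22.] [0.785 0.145 0.104]
top pepper 0.41 [215. 168.  29.  27.] [0.613 0.298 0.012]
top tin 0.74 [363. 180.  28.  24.] [ 0.58  -0.18   0.054]
top lemon 0.66 [142. 164.  18.  18.] [0.616 0.523 0.074]
top jar 0.49 [174. 142.  18.  15.] [0.683 0.423 0.094]
top mark dish 0.79 [304. 218.] [0.455 0.003 0.   ]
top mark dish 0.64 [149. 272.] [0.271 0.506 0.   ]
top mark dish 0.58 [307. 155.] [ 0.665 -0.006  0.   ]
top mark dish_grip 0.83 [141. 275.] [0.275 0.504 0.12 ]
top mark dish_grip 0.81 [314. 153.] [ 0.654 -0.01   0.12 ]
top mark dish_grip 0.56 [306. 216.] [0.458 0.011 0.12 ]
top mark dish_mark 0.92 
[... 932 characters left out ...]
5.] [0.695 0.414 0.086]
scene mark dish 0.84 [162. 161.] [0.272 0.498 0.   ]
scene mark dish 0.81 [245. 254.] [0.455 0.012 0.   ]
scene mark dish 0.73 [301. 244.] [ 0.652 -0.015  0.   ]
scene mark dish_grip 0.92 [305. 234.] [ 0.646 -0.036  0.12 ]
scene mark dish_grip 0.67 [154. 143.] [0.26  0.496 0.12 ]
scene mark dish_grip 0.66 [241. 245.] [ 0.437 -0.005  0.12 ]
scene mark dish_mark 0.85 [257. 272.] [ 0.467 -0.076  0.03 ]
scene mark dish_mark 0.83 [133. 153.] [0.173 0.549 0.03 ]
scene mark dish_mark 0.75 [285. 233.] [0.609 0.031 0.03 ]
scene mark mat 0.68 [267. 179.] [0.635 0.284 0.   ]
scene mark mat 0.56 [217. 195.] [0.432 0.275 0.   ]
scene mark phone 0.61 [268. 180.] [0.635 0.28  0.   ]
```

View pics/top.png

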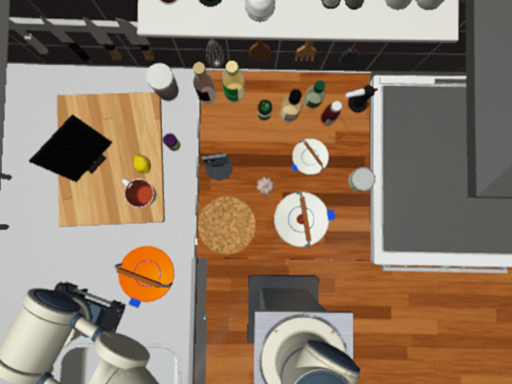

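View pics/scene.png

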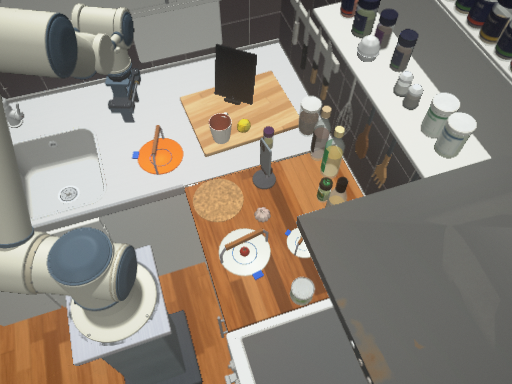

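Candidates for the dish in the top picture are the orange one (146,277), the large white one with the tomato (303,219), and the small white one (310,157). The large white one fits: it isn't orange, it's the larger of the two whites, and it holds the tomato.

```bash
python3 - <<'E'
from h import *
np.set_printoptions(precision=4,suppress=True)
im=cv2.imread("pics/top.png")[120:260,190:380];cv2.imwrite("pics/crop.png",cv2.resize(im,None,fx=4,fy=4,interpolation=cv2.INTER_CUBIC))
s=env.observe();Rm=R.from_rotvec(s["orientation"]).as_matrix();print(Rm)
for t in([.37,.24,.29],[.452,.01,.26]): print(Rm.T@(np.array(t)-s["position"])*100)
E
```

```text
[[-0.9377  0.3474 -0.    ]
 [ 0.3474  0.9377  0.    ]
 [ 0.      0.     -1.    ]]
[-26.357  -27.1414  -7.608 ]
[-42.0362 -45.8605  -4.6085]
```

View pics/crop.png

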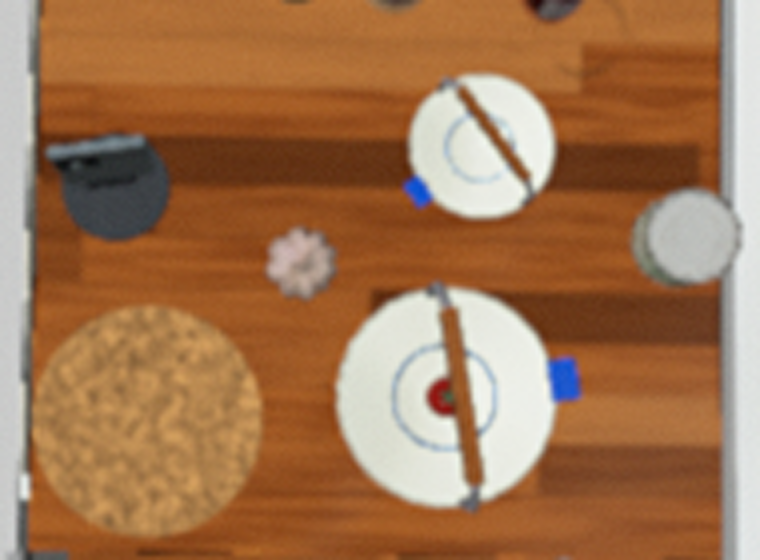

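The crop shows the large white dish at (447,397) with the tomato at (445,397) inside the blue ring, and its tab at (565,380). The small white one at (482,147) is empty. The mat is at (147,420) and the phone foot at (115,190). First move: up and over towards the mat.

Call:
jog_arm --moves '[{"linear":[-1,-1,-4],"turn":0.15,"fingers":0},{"linear":[-3,-3,-7],"turn":0.3,"fingers":0},{"linear":[-6,-6,-7.6],"turn":0.45,"fingers":0},{"linear":[-9,-9,-7.6],"turn":0.6,"fingers":0},{"linear":[-12,-12,-7.6],"turn":0.75,"fingers":0},{"linear":[-15,-15,-7.6],"turn":0.9,"fingers":0},{"linear":[-18,-18,-7.6],"turn":1.05,"fingers":0},{"linear":[-21,-21,-7.6],"turn":1.2,"fingers":0},{"linear":[-24,-24,-7.6],"turn":1.3,"fingers":0},{"linear":[-26.4,-27.1,-7.6],"turn":1.3,"fingers":0},{"linear":[-26.4,-27.1,-7.6],"turn":1.3,"fingers":0},{"linear":[-26.4,-27.1,-7.6],"turn":1.3,"fingers":0}]'

```text
clock: 2.8
position: [0.3708, 0.2397, 0.2901]
orientation: [-2.315, -2.124, -0.001]
ft_force: [-0.9, 0.8, -0.2]
gripper_width: 0.0914
gripper_force: 0.0
```

```bash
python3 - <<'E'
from h import *
np.set_printoptions(precision=4,suppress=True)
s=env.observe();im=cams.get_image("wrist");T=wristT(im,s);save(im,"w1");print(s["position"],s["joints"]);print(T)
for n,z in(("mat",0),("phone",0),("dish_grip",.12),("dish_mark",.03)):
    for b in nets.mark_of(n,"wrist")[:2]: print(n,round(b["conf"],2),np.round(b["point"]),unproj(im,*b["point"],z=z,T=T))
for n,z in(("mat",.004),("phone",0.1),("dish",.03)):
    for b in nets.boxes_of(n,"wrist")[:2]: print(n,round(b["conf"],2),np.round(b["extent"]),unproj(im,*b["extent"][:2],z=z,T=T))
E
```

```text
[0.3708 0.2397 0.2901] [0.4384 0.1526 1.6519 0.0002 1.3367 0.5243]
[[ 0.9964 -0.0818 -0.0239  0.3766]
 [-0.0853 -0.9576 -0.2751  0.3178]
 [-0.0004  0.2761 -0.9611  0.4613]
 [ 0.      0.      0.      1.    ]]
mat 0.96 [286. 147.] [0.4243 0.2592 0.    ]
phone 0.75 [400. 122.] [0.6183 0.2854 0.    ]
dish_grip 0.98 [318. 317.] [0.4485 0.0096 0.12  ]
dish_grip 0.63 [450.  15.] [0.6072 0.4085 0.12  ]
mat 0.73 [287. 145. 114. 112.] [0.4256 0.2632 0.004 ]
phone 0.7 [444. 126. 135.  68.] [0.6257 0.2825 0.1   ]
dish 0.96 [303. 271.  85.  68.] [0.441  0.0342 0.03  ]
dish 0.94 [169.  25. 117.  45.] [0.2641 0.4522 0.03  ]
```

View pics/w1.png

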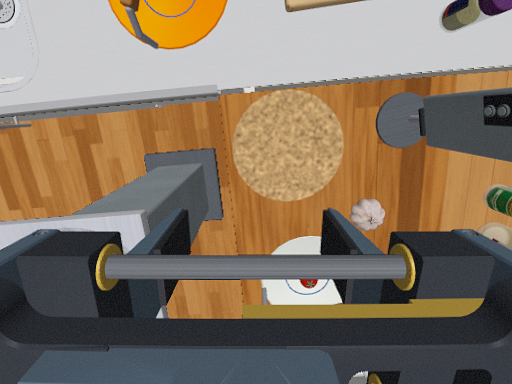

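The wrist view shows the mat at (288,145), the phone foot at (403,120) and the dish with the tomato at (310,275). I'll refine the mat and the foot by fitting circles.

```bash
python3 - <<'E'
from h import *
np.set_printoptions(precision=4,suppress=True)
s=env.observe();im=cams.get_image("wrist");T=wristT(im,s)
hsv=cv2.cvtColor(im["image"],cv2.COLOR_RGB2HSV);print(hsv[145,287],hsv[145,240-15],hsv[120,395])
def fit(u0,v0,rad,z,tol):
    P=[]
    lab=cv2.cvtColor(cv2.GaussianBlur(im["image"],(7,7),0),cv2.COLOR_RGB2LAB).astype(float)
    ref=np.median(lab[v0-6:v0+7,u0-6:u0+7].reshape(-1,3),0)
    for a in np.arange(0,2*np.pi,.05):
        for r in np.arange(8,rad,.5):
            u,v=u0+r*np.cos(a),v0+r*np.sin(a)
            if not(0<=u<511 and 0<=v<383): break
            if np.linalg.norm(lab[int(v+.5),int(u+.5)]-ref)>tol: P.append(unproj(im,u,v,z=z,T=T)[:2]);break
    P=np.array(P);k=np.ones(len(P),bool)
    for _ in range(8):
        A=np.c_[2*P[k],np.ones(k.sum())];c=np.linalg.lstsq(A,(P[k]**2).sum(1),rcond=None)[0]
        R0=np.sqrt(c[2]+c[:2]@c[:2]);e=abs(np.linalg.norm(P-c[:2],axis=1)-R0);k=e<max(.003,1.5*np.median(e))
    return c[:2],R0,k.sum(),len(P)
for tol in(20,28): print(fit(287,145,75,.004,tol),fit(397,120,45,.006,tol))
Rm=R.from_rotvec(s["orientation"]).as_matrix();print(Rm)
print(np.degrees(np.arctan2(Rm[1,1],Rm[0,1])), Rm.T@(np.array([.447,.008,.27])-s["position"])*100)
E
```

```text
[ 18 120 180] [ 14 202 125] [108  31  98]
(array([0.4275, 0.2574]), np.float64(0.09518682268862444), np.int64(112), 126) (array([0.6208, 0.2877]), np.float64(0.045174123481683245), np.int64(101), 126)
(array([0.4274, 0.2572]), np.float64(0.09680665897889804), np.int64(123), 126) (array([0.6199, 0.2875]), np.float64(0.0463308780405446), np.int64(99), 124)
[[ 0.0828  0.9966 -0.0001]
 [ 0.9966 -0.0828 -0.    ]
 [-0.     -0.0001 -1.    ]]
-4.749960247876652 [-22.5603   9.5699   1.9866]
```

Call:
jog_arm --moves '[{"linear":[-2,0.4,0],"turn":0.15,"fingers":0},{"linear":[-5,1,0],"turn":0.3,"fingers":0},{"linear":[-8,1.6,0],"turn":0.45,"fingers":0},{"linear":[-11,2.3,0],"turn":0.6,"fingers":0},{"linear":[-14,3,0],"turn":0.75,"fingers":0},{"linear":[-17,3.6,0],"turn":0.9,"fingers":0},{"linear":[-20,4.2,0],"turn":1.05,"fingers":0},{"linear":[-22.7,4.8,0],"turn":1.2,"fingers":0},{"linear":[-22.7,4.8,0],"turn":1.33,"fingers":0},{"linear":[-22.7,4.8,0],"turn":1.33,"fingers":0},{"linear":[-22.7,4.8,0],"turn":1.33,"fingers":0},{"linear":[-22.7,4.8,0],"turn":1.33,"fingers":0}]'

```text
clock: 4.45
position: [0.3992, 0.0105, 0.2899]
orientation: [-3.131, -0.253, 0.0]
ft_force: [-0.1, -0.6, -0.1]
gripper_width: 0.0911
gripper_force: 0.0
```

```bash
python3 - <<'E'
from h import *
np.set_printoptions(precision=4,suppress=True)
s=env.observe();im=cams.get_image("wrist");T=wristT(im,s);save(im,"w2");print(s["position"],s["joints"])
np.save("w2T.npy",T)
for n,z in(("dish_grip",.12),("dish_mark",.03),("dish",0),("tomato",.025)):
    for b in nets.mark_of(n,"wrist")[:2]: print(n,round(b["conf"],2),np.round(b["point"]),unproj(im,*b["point"],z=z,T=T))
# bar pixels: depth -> world height 0.115..0.14
H,W=im["depth"].shape;K=im["intrinsics"]
vv,uu=np.mgrid[0:H,0:W];p=cv2.undistortPoints(np.c_[uu.ravel(),vv.ravel()].astype(float)[:,None],K,np.array([im["k1"],0,0,0,0.]))[:,0]
X=(np.c_[p,np.ones(len(p))]*im["depth"].ravel()[:,None])@T[:3,:3].T+T[:3,3]
hsv=cv2.cvtColor(im["image"],cv2.COLOR_RGB2HSV).reshape(-1,3)
q=np.linalg.norm(X[:,:2]-[.45,.01],axis=1)
m=(abs(X[:,2]-.129)<.008)&(q<.1)&(im["depth"].ravel()>0)&(hsv[:,1]>80)
B=X[m];c=B.mean(0);w,V=np.linalg.eigh(np.cov(B[:,:2].T));L=(B[:,:2]-c[:2])@V
print("bar",m.sum(),c,V[:,1],np.ptp(L,axis=0),c[:2]+V@((L.max(0)+L.min(0))/2),np.median(B[:,2]))
m=(hsv[:,0]>105)&(hsv[:,0]<130)&(hsv[:,1]>150)&(hsv[:,2]>120)&(abs(X[:,2]-.033)<.01)&(q<.14)&(q>.085)
print("tab",m.sum(),X[m].mean(0))
E
```

```text
[0.3992 0.0105 0.2899] [-0.1235  0.0859  1.7328  0.0001  1.3229  1.2862]
dish_grip 0.82 [263. 139.] [0.447  0.0086 0.12  ]
dish_grip 0.65 [260. 130.] [0.4575 0.0148 0.12  ]
dish_mark 0.98 [321. 132.] [ 0.465  -0.0831  0.03  ]
dish_mark 0.63 [258.  14.] [0.6106 0.0409 0.03  ]
dish 0.76 [256. 132.] [0.4471 0.0172 0.    ]
tomato 0.5 [257. 131.] [0.4493 0.0155 0.025 ]
bar 1165 [0.4541 0.0145 0.1311] [-0.9855 -0.1696] [0.0134 0.1341] [0.4506 0.0137] 0.1311518730800329
tab 141 [ 0.4653 -0.0823  0.0301]
```

View pics/w2.png

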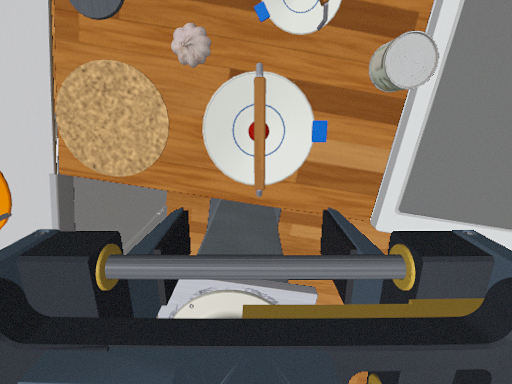

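The dish is at (258,128) with the bar running from (261,65) to (259,190), the tab at (320,131) to the right and the tomato centred. I'll line up over the bar and descend.

Call:
jog_arm --moves '[{"linear":[2,0.2,0],"turn":-0.009,"fingers":0},{"linear":[4,0.4,0],"turn":-0.009,"fingers":0},{"linear":[5.1,0.5,2],"turn":-0.009,"fingers":0},{"linear":[5.1,0.5,5],"turn":-0.009,"fingers":0},{"linear":[5.1,0.5,8],"turn":-0.009,"fingers":0},{"linear":[5.1,0.5,11],"turn":-0.009,"fingers":0},{"linear":[5.1,0.5,14],"turn":-0.009,"fingers":0},{"linear":[5.1,0.5,16],"turn":-0.009,"fingers":0},{"linear":[5.1,0.5,18],"turn":-0.009,"fingers":0},{"linear":[5.1,0.5,18.9],"turn":-0.009,"fingers":0},{"linear":[5.1,0.5,18.9],"turn":-0.009,"fingers":0},{"linear":[5.1,0.5,18.9],"turn":-0.009,"fingers":0}]'

```text
clock: 5.9
position: [0.4508, 0.0131, 0.1015]
orientation: [3.131, 0.261, 0.001]
ft_force: [0.3, -0.4, -0.1]
gripper_width: 0.0913
gripper_force: 0.0
```

Call:
jog_arm --moves '[{"linear":[0,0,0],"turn":0,"fingers":100},{"linear":[0,0,0],"turn":0,"fingers":150},{"linear":[0,0,0],"turn":0,"fingers":185},{"linear":[0,0,0],"turn":0,"fingers":200},{"linear":[0,0,0],"turn":0,"fingers":204},{"linear":[0,0,0],"turn":0,"fingers":208},{"linear":[0,0,0],"turn":0,"fingers":211},{"linear":[0,0,0],"turn":0,"fingers":214},{"linear":[0,0,0],"turn":0,"fingers":217},{"linear":[0,0,0],"turn":0,"fingers":220},{"linear":[0,0,0],"turn":0,"fingers":225},{"linear":[0,0,0],"turn":0,"fingers":230}]' --squeeze 10

```text
clock: 7.1
position: [0.4503, 0.0131, 0.1008]
orientation: [-3.131, -0.26, 0.001]
ft_force: [-0.3, 1.0, -3.1]
gripper_width: 0.014
gripper_force: 10.0
```

Call:
jog_arm --moves '[{"linear":[0,0,0],"turn":0,"fingers":255},{"linear":[0,0,0],"turn":0,"fingers":255},{"linear":[0,0,0],"turn":0,"fingers":255},{"linear":[0,0,0],"turn":0,"fingers":255}]' --squeeze 40

```text
clock: 7.5
position: [0.4505, 0.013, 0.1009]
orientation: [-3.131, -0.26, 0.0]
ft_force: [-0.1, 0.2, -3.8]
gripper_width: 0.0139
gripper_force: 40.0
```

Call:
jog_arm --moves '[{"linear":[0,0,-0.05],"turn":0,"fingers":255},{"linear":[0,0,-0.37],"turn":0,"fingers":255},{"linear":[0,0,-1.09],"turn":0,"fingers":255},{"linear":[0,0,-2.2],"turn":0,"fingers":255},{"linear":[0,0,-3.64],"turn":0,"fingers":255},{"linear":[0,0,-5.25],"turn":0,"fingers":255},{"linear":[0,0,-6.86],"turn":0,"fingers":255},{"linear":[0,0,-8.3],"turn":0,"fingers":255},{"linear":[0,0,-9.41],"turn":0,"fingers":255},{"linear":[0,0,-10.13],"turn":0,"fingers":255},{"linear":[0,0,-10.45],"turn":0,"fingers":255},{"linear":[0,0,-10.5],"turn":0,"fingers":255}]'

```text
clock: 8.7
position: [0.4505, 0.013, 0.2062]
orientation: [3.131, 0.26, 0.001]
ft_force: [0.8, 0.0, -4.1]
gripper_width: 0.014
gripper_force: 40.0
```

```bash
cat > chk.py <<'E'
from h import *
import sys
np.set_printoptions(precision=4,suppress=True)
s=env.observe();Rm=R.from_rotvec(s["orientation"]).as_matrix()
im=cams.get_image("wrist");T=wristT(im,s);save(im,sys.argv[1]);im2=cams.get_image("top");im3=cams.get_image("scene");
cv2.imwrite(f"pics/{sys.argv[1]}c.png",cv2.cvtColor(np.hstack([cv2.resize(i[a:a+130,b:b+150],(400,347)) for i,a,b in((im2["image"],140,190),(im3["image"],140,160))]),cv2.COLOR_RGB2BGR))
print(s["clock"],s["position"],"yawy",np.degrees(np.arctan2(Rm[1,1],Rm[0,1])),s["gripper_width"],s["ft_force"],s["moment"])
print("to mat, tool cm",Rm.T@(np.array([.4275,.2573,.205])-s["position"])*100)
def cloud(im,T):
    K=im["intrinsics"];vv,uu=np.mgrid[0:384,0:512]
    p=cv2.undistortPoints(np.c_[uu.ravel(),vv.ravel()].astype(float)[:,None],K,np.array([im["k1"],0,0,0,0.]))[:,0]
    return (np.c_[p,np.ones(len(p))]*im["depth"].ravel()[:,None])@T[:3,:3].T+T[:3,3],cv2.cvtColor(im["image"],cv2.COLOR_RGB2HSV).reshape(-1,3).astype(int)
g=s["position"]+np.array([0,0,.019])
for n,i,t in(("wrist",im,T),("top",im2,im2["pose"]),("scene",im3,im3["pose"])):
    X,h=cloud(i,t);o=g-[0,0,.12];q=np.linalg.norm(X[:,:2]-o[:2],axis=1)
    tab=(h[:,0]>105)&(h[:,0]<130)&(h[:,1]>150)&(h[:,2]>110)&(q>.08)&(q<.14)&(abs(X[:,2]-o[2]-.03)<.025)
    tom=((h[:,0]<6)|(h[:,0]>174))&(h[:,1]>170)&(h[:,2]>80)&(q<.06)&(abs(X[:,2]-o[2]-.03)<.03)
    wh=(h[:,1]<40)&(h[:,2]>130)&(q<.1)&(q>.05)&(abs(X[:,2]-o[2]-.02)<.025)
    print(n,"tab",tab.sum(),X[tab].mean(0) if tab.any() else "", "tom",tom.sum(),X[tom].mean(0)-o if tom.any() else "", "white",wh.sum())
    if tab.any():
        d=X[tab].mean(0)-o;print("  tab yaw",np.degrees(np.arctan2(d[1],d[0])))
    if wh.sum()>150: # cone fit z = a + b r + tilt
        P=X[wh]-o;A=np.c_[np.ones(len(P)),np.hypot(P[:,0],P[:,1]),P[:,:2]];print("  tilt deg",np.degrees(np.linalg.lstsq(A,P[:,2],rcond=None)[0][2:]))
E
python3 chk.py l1
```

```text
8.7 [0.4505 0.013  0.2062] yawy -80.50099573684241 0.014022693349267253 [ 0.8022  0.0072 -4.0631] [-0.0406  0.1055  0.0195]
to mat, tool cm [  1.7635 -24.4722   0.1131]
wrist tab 601 [ 0.4673 -0.0807  0.1356] tom 117 [0.002  0.0015 0.0346] white 12085
  tab yaw -79.82536988360124
  tilt deg [-0.1709 -0.0684]
top tab 0  tom 0  white 377
  tilt deg [-0.061  -0.2627]
scene tab 58 [ 0.4673 -0.0845  0.1337] tom 6 [-0.0088 -0.0006  0.0371] white 869
  tab yaw -80.20139540878604
  tilt deg [-0.4144 -0.0849]
```

View pics/l1c.png

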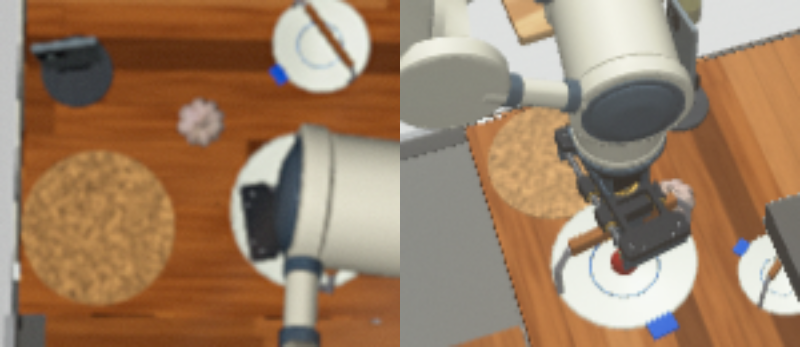

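The dish is lifted and level to within about 0.3°. The tomato is in the middle of the ring at about (622,262) in the right half. Next I'll carry it over smoothly without turning it.

Call:
jog_arm --moves '[{"linear":[0,-0.02,0],"turn":0,"fingers":255},{"linear":[0.01,-0.12,0],"turn":0,"fingers":255},{"linear":[0.03,-0.39,0],"turn":0,"fingers":255},{"linear":[0.06,-0.87,0],"turn":0,"fingers":255},{"linear":[0.11,-1.58,0],"turn":0,"fingers":255},{"linear":[0.18,-2.53,0],"turn":0,"fingers":255},{"linear":[0.27,-3.72,0],"turn":0,"fingers":255},{"linear":[0.37,-5.14,0],"turn":0,"fingers":255},{"linear":[0.48,-6.73,0],"turn":0,"fingers":255},{"linear":[0.61,-8.48,0],"turn":0,"fingers":255},{"linear":[0.74,-10.33,0],"turn":0,"fingers":255},{"linear":[0.88,-12.23,0],"turn":0,"fingers":255}]'

```text
clock: 10.05
position: [0.4386, 0.1367, 0.206]
orientation: [-3.131, -0.261, -0.0]
ft_force: [-0.6, -0.1, -4.1]
gripper_width: 0.014
gripper_force: 40.0
```

Call:
jog_arm --moves '[{"linear":[0.14,-1.91,0],"turn":0,"fingers":255},{"linear":[0.27,-3.76,0],"turn":0,"fingers":255},{"linear":[0.4,-5.51,0],"turn":0,"fingers":255},{"linear":[0.51,-7.1,0],"turn":0,"fingers":255},{"linear":[0.61,-8.52,0],"turn":0,"fingers":255},{"linear":[0.7,-9.71,0],"turn":0,"fingers":255},{"linear":[0.77,-10.66,0],"turn":0,"fingers":255},{"linear":[0.82,-11.37,0],"turn":0,"fingers":255},{"linear":[0.85,-11.85,0],"turn":0,"fingers":255},{"linear":[0.87,-12.12,0],"turn":0,"fingers":255},{"linear":[0.88,-12.22,0],"turn":0,"fingers":255},{"linear":[0.88,-12.24,0],"turn":0,"fingers":255}]'

```text
clock: 11.25
position: [0.4275, 0.2571, 0.2059]
orientation: [3.131, 0.26, -0.0]
ft_force: [0.9, -0.0, -3.2]
gripper_width: 0.0138
gripper_force: 40.0
```

```bash
python3 chk.py c1
```

```text
11.25 [0.4275 0.2571 0.2059] yawy -80.51415853208186 0.013791428109965413 [ 0.8724 -0.0468 -3.2114] [-0.028   0.1763  0.0171]
to mat, tool cm [ 0.0032 -0.0184  0.0918]
wrist tab 673 [0.4442 0.1634 0.1354] tom 118 [0.0021 0.0014 0.0346] white 12062
  tab yaw -79.870365331654
  tilt deg [-0.1925 -0.0743]
top tab 50 [0.4457 0.1604 0.1359] tom 0  white 136
  tab yaw -79.31584642921118
scene tab 42 [0.4446 0.1591 0.1349] tom 0  white 731
  tab yaw -80.08671437946589
  tilt deg [-0.4391 -0.2232]
```

Centred over the mat, unturned, with the tomato still in the middle. Now the quarter turn: −80° to +9°, anticlockwise from above, so the turn about tool z is negative.

Call:
jog_arm --moves '[{"linear":[0,0,0],"turn":0,"fingers":255},{"linear":[0,0,0],"turn":0,"fingers":255},{"linear":[0,0,0],"turn":0,"fingers":255},{"linear":[0,0,0],"turn":0,"fingers":255},{"linear":[0,0,0],"turn":0,"fingers":255}]'

```text
clock: 11.9
position: [0.4275, 0.2573, 0.2059]
orientation: [3.131, 0.26, 0.0]
ft_force: [0.2, -0.6, -3.4]
gripper_width: 0.0134
gripper_force: 40.0
```

Call:
jog_arm --moves '[{"linear":[0,0,0],"turn":-0.001,"fingers":255},{"linear":[0,0,0],"turn":-0.008,"fingers":255},{"linear":[0,0,0],"turn":-0.025,"fingers":255},{"linear":[0,0,0],"turn":-0.055,"fingers":255},{"linear":[0,0,0],"turn":-0.1,"fingers":255},{"linear":[0,0,0],"turn":-0.161,"fingers":255},{"linear":[0,0,0],"turn":-0.237,"fingers":255},{"linear":[0,0,0],"turn":-0.326,"fingers":255},{"linear":[0,0,0],"turn":-0.428,"fingers":255},{"linear":[0,0,0],"turn":-0.539,"fingers":255},{"linear":[0,0,0],"turn":-0.656,"fingers":255},{"linear":[0,0,0],"turn":-0.777,"fingers":255}]'

```text
clock: 13.1
position: [0.4274, 0.2573, 0.2059]
orientation: [2.794, 1.436, -0.0]
ft_force: [-0.7, 0.8, -4.0]
gripper_width: 0.0137
gripper_force: 40.0
```

Call:
jog_arm --moves '[{"linear":[0,0,0],"turn":-0.121,"fingers":255},{"linear":[0,0,0],"turn":-0.238,"fingers":255},{"linear":[0,0,0],"turn":-0.349,"fingers":255},{"linear":[0,0,0],"turn":-0.451,"fingers":255},{"linear":[0,0,0],"turn":-0.54,"fingers":255},{"linear":[0,0,0],"turn":-0.616,"fingers":255},{"linear":[0,0,0],"turn":-0.677,"fingers":255},{"linear":[0,0,0],"turn":-0.722,"fingers":255},{"linear":[0,0,0],"turn":-0.752,"fingers":255},{"linear":[0,0,0],"turn":-0.769,"fingers":255},{"linear":[0,0,0],"turn":-0.776,"fingers":255},{"linear":[0,0,0],"turn":-0.777,"fingers":255}]'

```text
clock: 14.3
position: [0.4275, 0.2573, 0.2059]
orientation: [2.05, 2.381, 0.0]
ft_force: [-0.0, 1.0, -2.9]
gripper_width: 0.0138
gripper_force: 40.0
```

Call:
jog_arm --moves '[{"linear":[0,0,0],"turn":0,"fingers":255},{"linear":[0,0,0],"turn":0,"fingers":255},{"linear":[0,0,0],"turn":0,"fingers":255},{"linear":[0,0,0],"turn":0,"fingers":255},{"linear":[0,0,0],"turn":0,"fingers":255}]'

```text
clock: 14.8
position: [0.4274, 0.2573, 0.2059]
orientation: [-2.05, -2.381, -0.0]
ft_force: [-0.1, 0.1, -5.1]
gripper_width: 0.0135
gripper_force: 40.0
```

```bash
python3 chk.py t1
```

```text
14.8 [0.4274 0.2573 0.2059] yawy 8.535160413991694 0.013548892628694369 [-0.0506  0.0979 -5.135 ] [-0.0954  0.0367 -0.0016]
to mat, tool cm [-0.0012  0.0056  0.0918]
wrist tab 547 [0.5205 0.2742 0.1353] tom 118 [-0.002   0.0035  0.0344] white 12145
  tab yaw 10.292392071556364
  tilt deg [ 0.2447 -0.4064]
top tab 6 [0.5316 0.2743 0.1356] tom 0  white 47
  tab yaw 9.25065444962618
scene tab 37 [0.5218 0.2706 0.1334] tom 0  white 964
  tab yaw 8.042710380839404
  tilt deg [-0.1333 -0.4499]
```

View pics/t1.png

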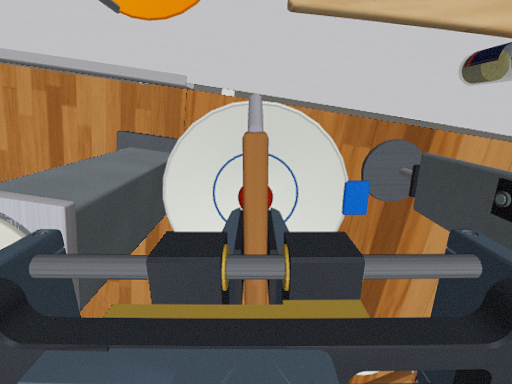

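View pics/t1c.png

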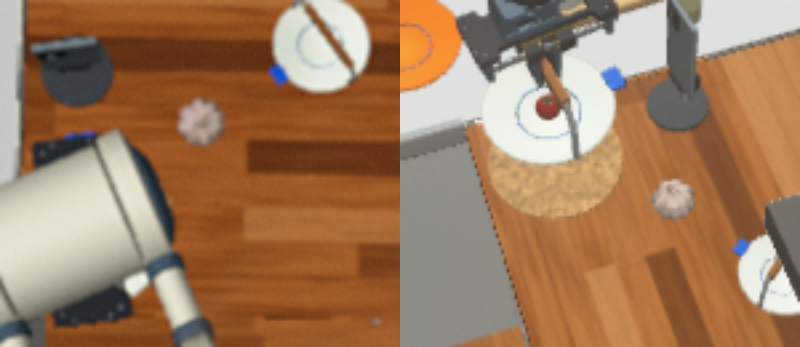

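The dish is held level over the mat, with its tab (355,198 in the wrist view) pointing at the phone stand and the tomato (255,195) in the middle of the ring. Everything else is where it was, so I'm handing in.

```bash
python3 -c "
from bench import job;print(job.sign_off())"
```

```text
the job is handed in; nothing more can be done
None
```

The job is handed in: the white dish is held still and level about 10 cm above the mat, centred, with its blue tab pointing at the phone to within about a degree and the tomato still inside the blue ring, after about 15 s on the robot's clock.

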